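# Charge the mill jar and hold its cover over the bolt holes

## Task

Charge the grinding jar: tip all five white balls out of the steel tray into the open jar, then set the empty tray down upright on the bench. Then lift the round cover by its bar handle and hold it level over the jar, hovering about a centimetre above the flange with its four holes lined up with the four threaded holes (any quarter turn will do), so that a colleague can start the screws; the cover must never touch the jar, because that would drag the greased seal ring out of place. Finish while still holding the cover there, and do not knock the other things on the bench about.

Things in the scene. Friction and masses are not known exactly. Their poses are not given: they have to be found in the camera images.
- jar: open steel grinding jar, fixed to the bench, in a blue collar on a grey base 136 x 136 x 12 mm. Origin on the bench under the bowl's axis, z up. Bowl 92 mm outside, bore 78 mm, inner floor 24 mm up; flange 130 mm diameter, top face 112 mm up. Four M6 threaded holes in the flange at radius 53 mm, at 45, 135, 225 and 315 degrees from the jar's x axis. A small black knob low on the -x side
- jar_mouth (a point): centre of the jar's mouth, level with the flange's top face. A black seal ring (radius 45 mm) lies round it and stands 1.2 mm proud of the flange. A shelf hangs over the back of the bench, its front edge at x = 0.65 m, its underside 0.48 m up
- thread0 (a point): mouth of the threaded hole in the flange's top face at 45 degrees from the jar's x axis
- thread1 (a point): mouth of the threaded hole in the flange's top face at 135 degrees from the jar's x axis
- thread2 (a point): mouth of the threaded hole in the flange's top face at 225 degrees from the jar's x axis
- thread3 (a point): mouth of the threaded hole in the flange's top face at 315 degrees from the jar's x axis
- cover: loose round aluminium plate, 130 mm diameter, 8 mm thick, 0.3 to 0.5 kg, flat on the bench. Origin: centre of its underside, z up. Four 12 mm holes at radius 53 mm, at 45, 135, 225, 315 degrees from its x axis. On top a black bar handle along its x axis: 80 mm long, 14 wide, 14 high, centred 44 mm above the underside, on posts 31 mm either side of the middle; a 5.5 mm high brass plug at y = +40 mm
- hole0 (a point): centre of the cover's hole at 45 degrees from the cover's x axis, on its underside
- hole1 (a point): centre of the cover's hole at 135 degrees from the cover's x axis, on its underside
- hole2 (a point): centre of the cover's hole at 225 degrees from the cover's x axis, on its underside
- hole3 (a point): centre of the cover's hole at 315 degrees from the cover's x axis, on its underside
- tray: loose sheet-steel scoop, 0.14 kg, 60 mm wide, walls 26 mm high. Origin: underside, middle; x toward the open spout. Flat floor 2.5 mm thick from x = -60 to +40 mm, then a 20 degree ramp up to the lip. Above the floor a blue bar handle along x, from x = -54 to +28 mm, 14 wide, 16 high, centred 54 mm up, held only by a rod at the back; grip it near x = -5 mm, over the centre of mass
- tray_lip (a point): middle of the tray's pouring lip, at x = +85 mm, 18.5 mm up in the tray's frame; mouth 46 mm wide. The balls stay in while the tray is level, begin to roll out when the spout is tipped down about 20 to 25 degrees, and are all out by 45 to 50
- ball0: white ceramic grinding ball, 20 mm diameter, 22 g, one of five lying loose in the tray; origin at its centre
- ball1: white ceramic grinding ball, 20 mm diameter, 22 g, one of five lying loose in the tray; origin at its centre
- ball2: white ceramic grinding ball, 20 mm diameter, 22 g, one of five lying loose in the tray; origin at its centre
- ball3: white ceramic grinding ball, 20 mm diameter, 22 g, one of five lying loose in the tray; origin at its centre
- ball4: white ceramic grinding ball, 20 mm diameter, 22 g, one of five lying loose in the tray; origin at its centre
- reagent_bottle: bystander: one-litre clear glass bottle with a blue cap, 101 mm across, 236 mm tall; origin at its underside
- spray_bottle: bystander: milky spray bottle with a blue trigger, 252 mm tall; origin at its underside
- bottle_yellow: bystander: clear glass bottle with a yellow cap, 69 mm across, 133 mm tall; origin at its underside
- timer: bystander: small white lab timer, 70 mm wide, 65 mm tall; origin at its underside
- slide_box: bystander: small beige card box, 54 x 84 x 31 mm; origin at its underside

How it is judged:
On the way, in this order (a step that is already met when the one before it is completed fails the run):
1. all five balls lie in the jar while the tray is still tipped over its mouth (horizontal distance between each of ball0, ball1, ball2, ball3, ball4 and jar below 0.042 m and z of each of ball0, ball1, ball2, ball3, ball4 in the frame of jar below 0.095 m and angle between tray's own z axis and vertical above 0.3 rad and horizontal distance between tray_lip and jar below 0.075 m), for 0.05 s.
2. the tray stands upright on the bench, let go, the balls still in the jar (horizontal distance between each of ball0, ball1, ball2, ball3, ball4 and jar below 0.042 m and z of each of ball0, ball1, ball2, ball3, ball4 in the frame of jar below 0.095 m and angle between tray's own z axis and vertical below 0.1 rad and height (world z) of tray below 0.008 m and contact force between the fingers and tray below 0.1 N), for 0.2 s.
At the end, for the whole second after the job is handed in: All balls in the jar; tray upright on the bench, let go; the gripper holds the cover still and level (3.4 degrees), touching nothing else, its underside 5 to 16 mm above the flange and each of its four holes within 3 mm sideways of a threaded hole (all of step 2 and (horizontal distance between hole0 and thread0 below 0.003 m or horizontal distance between hole0 and thread1 below 0.003 m or horizontal distance between hole0 and thread2 below 0.003 m or horizontal distance between hole0 and thread3 below 0.003 m) and (horizontal distance between hole1 and thread0 below 0.003 m or horizontal distance between hole1 and thread1 below 0.003 m or horizontal distance between hole1 and thread2 below 0.003 m or horizontal distance between hole1 and thread3 below 0.003 m) and (horizontal distance between hole2 and thread0 below 0.003 m or horizontal distance between hole2 and thread1 below 0.003 m or horizontal distance between hole2 and thread2 below 0.003 m or horizontal distance between hole2 and thread3 below 0.003 m) and (horizontal distance between hole3 and thread0 below 0.003 m or horizontal distance between hole3 and thread1 below 0.003 m or horizontal distance between hole3 and thread2 below 0.003 m or horizontal distance between hole3 and thread3 below 0.003 m) and z of cover in the frame of jar_mouth between 0.005 and 0.016 m and angle between cover's own z axis and vertical below 0.06 rad and linear speed of each of cover, tray below 0.02 m/s and contact force between the fingers and cover above 2 N and contact force between cover and jar below 0.1 N); the arm keeps its last pose, push and grip.
It fails at once if the cover touches the jar (contact force between cover and jar above 1 N).
It fails at once if a bystander is knocked over or shifted by more than 3 cm (distance of any of reagent_bottle, spray_bottle, bottle_yellow, timer, slide_box from where it was at the start of the episode above 0.03 m).
It also fails if it takes over 70 s, if anything falls off the work surface, if the arm or the gripper's body presses on something with over 40 N, if the wrist force passes 120 N, or if a joint passes its speed limit or range.

## Robot

A 7-joint arm with a two-finger parallel gripper is mounted at the origin on a cart in front of the work surface, level with it; the furniture and walls round the work are solid. World frame = base frame: x ahead of the robot, y to its left, z up, the work surface at z = 0. Lengths are in m, angles in rad, forces in N, time in s.
With the tool pointing down it reaches from about 0.4 to 0.925 m from the base axis. Payload 4.1 kg.
Tool frame: the origin (TCP) lies midway between the tips of the shut fingers; the grasp point (between the pads) lies 19 mm behind it; z points along the fingers, y is the line along which they close (so a half turn about z gives the same grasp; the last joint's range is limited). The gripper opens to 85 mm and grips with 20 to 120 N. Pads are 22 mm wide; open, the fingers measure 114 mm over their backs; the gripper's body (76 mm by 85 mm) begins 54 mm behind the grasp point. The pads swing forward as they close: fully open they stand 13 mm farther back than shut.
Start: joints at [-1.385, 0.398, 0.045, 1.537, -0.019, 1.207, -0.051], TCP at [0.183, 0.624, 0.231] pointing down, gripper open.
Joint ranges: [-2.82, 2.82], [-0.49, 2.23], [-1.37, 1.46], [0, 2.46], [-1.36, 4.5], [0.23, 2], [-2.94, 2.94]. Speed limits (rad/s): [2.57, 2.57, 3.14, 3.14, 3.14, 3.14, 3.14].

## Interface

Orientations are given as a rotation vector (axis times angle).
In Python, from plant import ctrl, imaging, job gives the robot as it stands. The module is installed in compiled form; this text tells all that it offers.
- The arm moves only by the tool drive_tool, never from a script. Its argument "commands" is a list that holds one entry, the list of rows, each a list of 7 numbers: the shift along the tool's x, y, z as a fraction of full scale, then the turn, a rotation vector about the tool's x, y, z as a fraction of full scale, then the opening, from 0 (shut) to 1 (fully open). In form: [[[tx, ty, tz, wx, wy, wz, claw], ...]]. A call has 1 to 5 rows; each row is the pose to reach, as a shift and turn from the pose commanded when the call began, along the tool's axes at that moment; what a row does not reach only later rows make up. Full scale, the value 1, is 25 cm for a shift and 0.5 rad for a turn. A row lasts 1/12 s, in which the tool goes at most 41.7 mm and 7.16 degrees, less where a joint would pass 70% of its speed; a pose out of reach is approached as far as the arm can. A call with a number of a shift or a turn outside -1 to 1 is refused whole. A call with a gripper value outside its range is refused whole. The fingers move at their own pace and stop on an object; the grip force is fixed at half the most. Time passes only in rows, so rows that repeat a pose let the fingers close. It gives the time, the measured TCP pose, the force, the opening and the grip force at its end, in the units of the state.
- ctrl.state(): the state, without advancing time (a new reading comes with each control period).
- imaging.capture(name): name is "scene" or "top"; returns the picture (384x512x3 uint8, red, green, blue); there is no depth.
- imaging.camera_info(name): a dict with "mtx" (3x3 intrinsics, pixels), "R" (3x3) and "t" (3): a world point X has camera coordinates R X + t. Camera axes: x right, y down, z forward; pixel columns grow to the right and rows downward; lengths in m; the calibration is good to about 2 mm. A picture is of the moment at which its call begins. camera_info takes no time and is no camera call.
- job.finish_job(): hands the job in; it is judged then, once.
The state is a dict: "t": time; "joint_positions": joint angles; "dq": joint speeds; "effort": joint torques, N m; "tool_pos": TCP position; "orientation": TCP orientation; "wrist_force": force on the tool from outside, world axes, zero at the start; "wrist_torque": the same for the moment, N m; "opening": finger opening in m; "gripper_force": force on a finger pad.
Only numpy, scipy, OpenCV 4.12 (cv2) and the standard library are available. Lean on these libraries where they do the work, as an engineer would, in place of code of your own. Each camera call takes 0.05 s, during which the arm holds its last target. There are 200 camera calls.

## Working session

There is one attempt and no reset: what is moved stays moved. The work goes in short steps, Python scripts to look and compute and a tool call to move; the robot and the scene stay as the last step left them, time stands still between calls to the robot, and variables do not carry over. Pictures are saved under pics/ and viewed, at most 10 in all, crops included, and the job is handed in when it is done.

Besides the shell and the picture viewer there is one more tool, called after "Call:" in YAML: its name, and indented under it one key for each argument. drive_tool: Moves the arm, as the interface text tells. Shift numbers are shares of 25 cm and turn numbers shares of 0.5 rad, none past 1 either way. Its arguments: {"type":"object","properties":{"commands":{"type":"array"}},"required":["commands"]}

```bash
mkdir -p pics; python3 - <<'E'
from plant import ctrl, imaging
import cv2
for n in("scene","top"):
    im=imaging.capture(n); cv2.imwrite(f"pics/{n}0.png",cv2.resize(im[:,:,::-1],(800,600),interpolation=cv2.INTER_CUBIC)); cv2.imwrite(f"raw_{n}0.png",im[:,:,::-1])
    c=imaging.camera_info(n);print(n,c["mtx"].round(1).tolist(),(-c["R"].T@c["t"]).round(3),c["R"].round(3).tolist())
s=ctrl.state();print(s)
E
```

```text
scene [[364.0, 0.0, 258.7], [0.0, 364.0, 194.4], [0.0, 0.0, 1.0]] [-0.009 -0.925  0.719] [[0.841, -0.54, -0.014], [-0.281, -0.416, -0.865], [0.461, 0.731, -0.502]]
top [[428.1, 0.0, 254.6], [0.0, 428.1, 199.2], [0.0, 0.0, 1.0]] [ 0.457 -0.051  1.495] [[0.003, -1.0, 0.002], [-0.998, -0.003, -0.07], [0.07, -0.002, -0.998]]
{'t': 0.1, 'joint_positions': array([-1.38498742,  0.39912388,  0.0450731 ,  1.53774216, -0.01869587,
        1.20693426, -0.05066677]), 'dq': array([ 0.00018605, -0.00253518,  0.00051217, -0.00124608,  0.00119578,
        0.00063784,  0.00107245]), 'effort': array([ 3.40599072e-03, -4.76261759e+01,  1.37009617e+00, -2.54951996e+01,
        1.20434337e-02,  4.95330052e-03, -1.47117987e-05]), 'tool_pos': array([0.18247071, 0.62326386, 0.23036961]), 'orientation': array([-4.45674333e-01, -3.10970474e+00,  2.79967368e-03]), 'wrist_force': array([0.46349489, 0.19655599, 0.41375916]), 'wrist_torque': array([0.03091172, 0.02496849, 0.02113975]), 'gripper_force': 0.0, 'opening': 0.08572989833274945}
```

View pics/scene0.png

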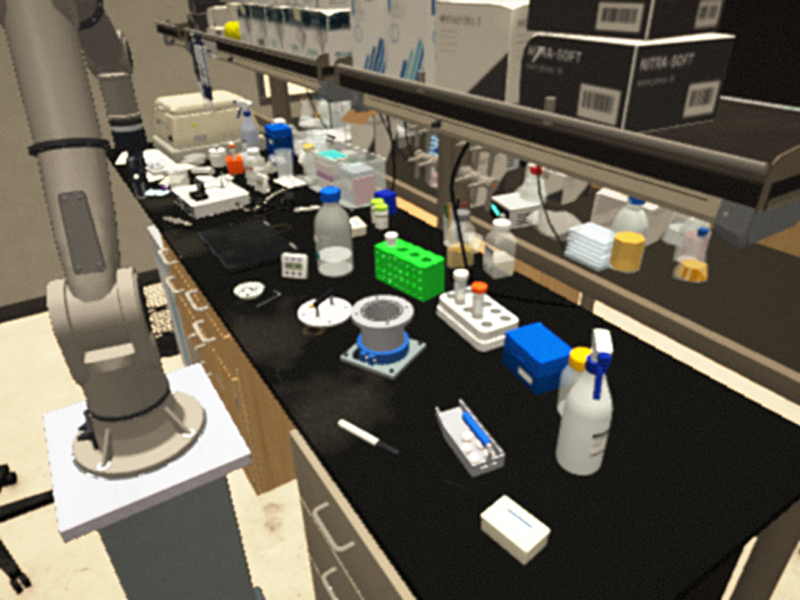

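View pics/top0.png

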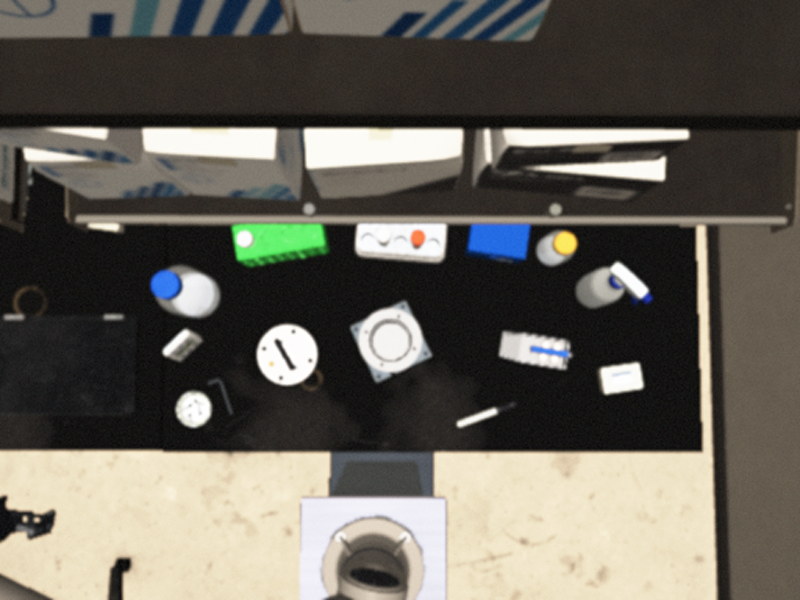

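The top view shows the cover at (287,355), jar at (390,341) and tray at (537,350) with its spout to the left. The scene view agrees: the tray is at (470,437) with its spout away from the camera. Next I'll enlarge all three.

```bash
python3 - <<'E'
import cv2,numpy as np
def crop(n,x,y,w,h,s):
    im=cv2.imread(f"raw_{n}0.png")[y:y+h,x:x+w]; return cv2.resize(im,None,fx=s,fy=s,interpolation=cv2.INTER_CUBIC)
# top: cover (160,200) jar (220,190) ; tray below
a=np.hstack([crop("top",160,202,48,50,8),crop("top",224,190,52,50,8)])
b=np.hstack([crop("top",315,205,60,36,8)]);
b=np.hstack([b,np.zeros((b.shape[0],a.shape[1]-b.shape[1],3),np.uint8)])
o=np.vstack([a,b])[:600]; 
cv2.imwrite("pics/topc.png",np.vstack([a,b]) if len(a)+len(b)<=600 else cv2.resize(np.vstack([a,b]),None,fx=.75,fy=.75)); print(a.shape,b.shape)
a=np.hstack([crop("scene",185,185,90,60,4.4),crop("scene",275,250,55,60,4.4)]);print(a.shape)
a=crop("scene",185,180,90,65,8.8);cv2.imwrite("pics/scenec.png",a);
E
```

```text
(400, 800, 3) (288, 800, 3)
(264, 638, 3)
```

View pics/topc.png

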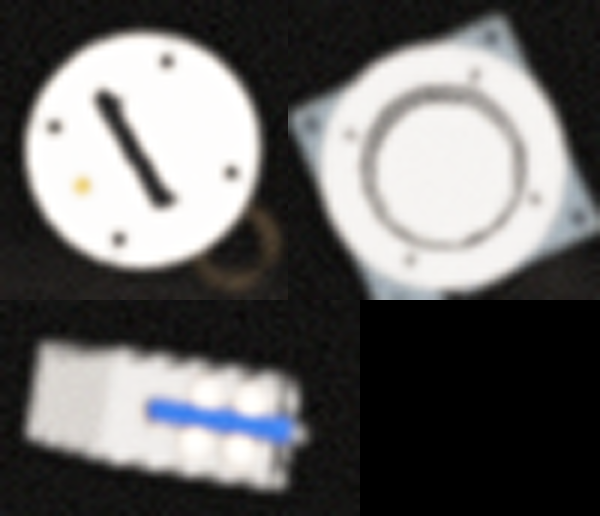

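The cover's holes, plug and handle, the jar's threads and the tray's handle (spout left) are all clear here. Now the scene crop, for a second ray.

View pics/scenec.png

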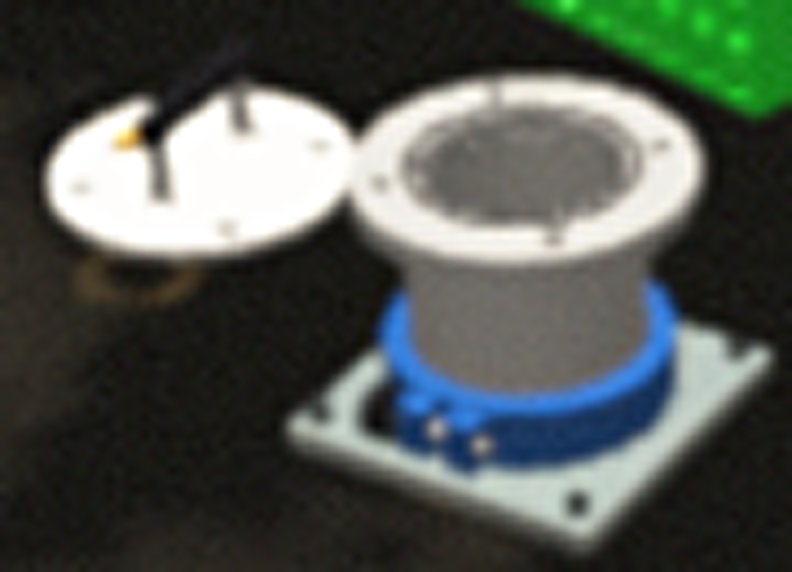

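```bash
cat > h.py <<'E'
import numpy as np, cv2
from plant import ctrl, imaging
from scipy.spatial.transform import Rotation as Ro
from scipy.optimize import least_squares
def proj(n,X):
    c=imaging.camera_info(n); p=(np.atleast_2d(X)@c["R"].T+c["t"])@c["mtx"].T; return p[:,:2]/p[:,2:]
def ray(n,uv,z):
    c=imaging.camera_info(n); d=np.linalg.solve(c["mtx"],[*uv,1])@c["R"]; o=-c["R"].T@c["t"]; return o+d*(z-o[2])/d[2]
def pose(obs,local,p0):
    """obs: list of (cam,uv); local: points; fit x,y,yaw with z known"""
    L=np.array(local,float)
    def f(p):
        W=np.c_[L[:,:2]@np.array([[np.cos(p[2]),np.sin(p[2])],[-np.sin(p[2]),np.cos(p[2])]])+p[:2],L[:,2]]
        return np.concatenate([proj(n,w)[0]-uv for (n,uv),w in zip(obs,W)])
    r=least_squares(f,p0); return r.x,r.fun.reshape(-1,2)
def holes(z,r=.053): 
    a=np.radians([45,135,225,315]); return np.c_[r*np.cos(a),r*np.sin(a),0*a+z]
E
python3 - <<'E'
from h import *
def o(pts,ox,oy): return [("top",np.array([ox+(u+.5)/6-.5,oy+(v+.5)/6-.5])) for u,v in pts]
# handle ends give cover yaw
A,B=[ray("top",p[1],.051) for p in o([(102,97),(165,203)],160,202)]
print("cover handle",A,B,(A+B)/2,np.linalg.norm(A-B),np.degrees(np.arctan2(*(A-B)[1::-1])))
ch=o([(167,61),(232,173),(119,239),(55,127)],160,202)
print([ray("top",p[1],.008).round(4).tolist() for p in ch], ray("top",o([(83,185)],160,202)[0][1],.0135))
jh=o([(187,74),(247,199),(122,260),(62,134)],224,190)
J=np.array([ray("top",p[1],.112) for p in jh]);print(J.round(4),J.mean(0),np.linalg.norm(J-J.mean(0),axis=1), np.degrees(np.arctan2(*(J-J.mean(0)).T[1::-1])))
C=np.array([ray("top",p[1],.008) for p in ch]);print(C.mean(0),np.linalg.norm(C-C.mean(0),axis=1), np.degrees(np.arctan2(*(C-C.mean(0)).T[1::-1])))
A,B=[ray("top",p[1],.062) for p in o([(148,109),(293,131)],315,205)]
print("tray handle",A,B,np.linalg.norm(A-B),np.degrees(np.arctan2(*(A-B)[1::-1])))
for z,q in((.026,(40,42)),(.026,(25,138)),(.026,(298,81)),(.026,(282,190))): print(ray("top",o([q],315,205)[0][1],z))
E
```

```text
cover handle [0.49535419 0.2091715  0.051     ] [0.43613814 0.17298843 0.051     ] [0.46574617 0.19107997 0.051     ] 0.06939564483107981 31.426386256266813
[[0.5174, 0.1796, 0.008], [0.4529, 0.1412, 0.008], [0.4148, 0.2059, 0.008], [0.4791, 0.2438, 0.008]] [0.44577449 0.22605465 0.0135    ]
[[ 0.5457 -0.0539  0.112 ]
 [ 0.4784 -0.0863  0.112 ]
 [ 0.4455 -0.0193  0.112 ]
 [ 0.5131  0.0133  0.112 ]] [ 0.49567622 -0.03654805  0.112     ] [0.05290492 0.05269163 0.05302286 0.05282357] [ -19.14089713 -109.12070914  161.00157908   70.75149058]
[0.46604262 0.19262876 0.008     ] [0.05300075 0.05304976 0.05294341 0.05279979] [ -14.19826161 -104.37562335  165.53136729   75.68640657]
tray handle [ 0.47987953 -0.33670015  0.062     ] [ 0.46786789 -0.41735248  0.062     ] 0.08154187048010758 81.5291326277494
[ 0.51856628 -0.28248614  0.026     ]
[ 0.46372921 -0.27347416  0.026     ]
[ 0.49667672 -0.42985268  0.026     ]
[ 0.43455623 -0.41978116  0.026     ]
```

The crop agrees with the top-view fit: four threads on the flange, the cover flat beside the jar, and hole radii of 53 mm. Poses:

| Object | x, y (m) | Yaw |
|---|---|---|
| Jar | (0.4957, -0.0365) | 25.9° (mod 90) |
| Cover | (0.466, 0.1926) | 30.7° |
| Tray | (0.476, -0.364) | about 81.3° |

Next I'll plan the approach to the tray.

```bash
cat >> h.py <<'E'
def rot(yaw,tilt=0):
    """tool x along yaw, z down, then tipped about tool -y by tilt (spout down), degrees"""
    y=np.radians(yaw); x=np.array([np.cos(y),np.sin(y),0]); z=np.array([0,0,-1.]); 
    return Ro.from_matrix(np.c_[x,np.cross(z,x),z])*Ro.from_rotvec([0,-np.radians(tilt),0])
def now():
    s=ctrl.state(); return np.array(s["tool_pos"]),Ro.from_rotvec(s["orientation"])
def plan(way,p=None,R=None,mv=.2,mr=28):
    if p is None: p,R=now()
    for q,S in way:
        n=int(np.ceil(max(np.linalg.norm(q-p)/mv,(R.inv()*S).magnitude()/np.radians(mr),1e-3)))
        p0,R0=p,R
        for i in range(1,n+1):
            q1=p0+(np.array(q)-p0)*i/n; S1=R0*Ro.from_rotvec((R0.inv()*S).as_rotvec()*i/n)
            print(np.r_[R.inv().apply(q1-p)/.25,(R.inv()*S1).as_rotvec()/.5].round(3).tolist(),"->",q1.round(3)); p,R=q1,S1
E
python3 - <<'E'
from h import *
plan([(np.array(a),rot(y)) for a,y in [((.40,.32,.30),140),((.46,0,.30),110),((.475,-.369,.16),81.3),((.475,-.369,.037),81.3)]])
E
```

```text
[-0.588, -0.46, -0.138, -0.002, 0.001, 0.413] -> [0.291 0.472 0.265]
[-0.67, -0.33, -0.139, -0.002, 0.001, 0.413] -> [0.4  0.32 0.3 ]
[-0.503, -0.413, -0.0, 0.0, -0.0, 0.524] -> [0.43 0.16 0.3 ]
[-0.593, -0.269, -0.0, 0.0, -0.0, 0.524] -> [0.46 0.   0.3 ]
[-0.704, -0.224, 0.28, -0.0, -0.0, 0.501] -> [ 0.468 -0.184  0.23 ]
[-0.737, -0.043, 0.28, -0.0, -0.0, 0.501] -> [ 0.475 -0.369  0.16 ]
[0.0, -0.0, 0.492, 0.0, 0.0, 0.0] -> [ 0.475 -0.369  0.037]
```

Call:
drive_tool:
  commands:
    - [[-0.588,-0.46,-0.138,0,0,0.413,1],[-0.588,-0.46,-0.138,0,0,0.413,1],[-0.588,-0.46,-0.138,0,0,0.413,1],[-0.588,-0.46,-0.138,0,0,0.413,1],[-0.588,-0.46,-0.138,0,0,0.413,1]]

```text
t: 0.52
tool_pos: [0.2952, 0.4675, 0.2664]
orientation: [0.772, 3.043, -0.002]
wrist_force: [0.8, 0.8, -0.2]
opening: 0.0857
gripper_force: 0.0
```

Call:
drive_tool:
  commands:
    - [[-0.67,-0.33,-0.139,0,0,0.413,1],[-0.67,-0.33,-0.139,0,0,0.413,1],[-0.67,-0.33,-0.139,0,0,0.413,1],[-0.67,-0.33,-0.139,0,0,0.413,1],[-0.67,-0.33,-0.139,0,0,0.413,1]]

```text
t: 0.93
tool_pos: [0.4033, 0.3154, 0.3014]
orientation: [1.082, 2.947, -0.0]
wrist_force: [0.2, -0.2, 0.6]
opening: 0.0852
gripper_force: 0.0
```

Call:
drive_tool:
  commands:
    - [[-0.503,-0.413,0,0,0,0.524,1],[-0.503,-0.413,0,0,0,0.524,1],[-0.503,-0.413,0,0,0,0.524,1],[-0.503,-0.413,0,0,0,0.524,1],[-0.503,-0.413,0,0,0,0.524,1]]

```text
t: 1.35
tool_pos: [0.4316, 0.1514, 0.3006]
orientation: [1.468, 2.776, -0.003]
wrist_force: [0.5, -0.7, -0.2]
opening: 0.0851
gripper_force: 0.0
```

Call:
drive_tool:
  commands:
    - [[-0.593,-0.269,0,0,0,0.524,1],[-0.593,-0.269,0,0,0,0.524,1],[-0.593,-0.269,0,0,0,0.524,1],[-0.593,-0.269,0,0,0,0.524,1],[-0.593,-0.269,0,0,0,0.524,1]]

```text
t: 1.77
tool_pos: [0.4604, -0.0083, 0.3008]
orientation: [1.817, 2.559, -0.003]
wrist_force: [-0.1, -1.0, 0.3]
opening: 0.0852
gripper_force: 0.0
```

Call:
drive_tool:
  commands:
    - [[-0.704,-0.224,0.28,0,0,0.501,1],[-0.704,-0.224,0.28,0,0,0.501,1],[-0.704,-0.224,0.28,0,0,0.501,1],[-0.704,-0.224,0.28,0,0,0.501,1],[-0.704,-0.224,0.28,0,0,0.501,1]]

```text
t: 2.18
tool_pos: [0.4667, -0.1867, 0.2295]
orientation: [-2.112, -2.326, 0.002]
wrist_force: [0.4, 0.1, 0.1]
opening: 0.0854
gripper_force: 0.0
```

Call:
drive_tool:
  commands:
    - [[-0.737,-0.043,0.28,0,0,0.501,1],[-0.737,-0.043,0.28,0,0,0.501,1],[-0.737,-0.043,0.28,0,0,0.501,1],[-0.737,-0.043,0.28,0,0,0.501,1],[-0.737,-0.043,0.28,0,0,0.501,1]]

```text
t: 2.6
tool_pos: [0.4743, -0.3709, 0.1585]
orientation: [-2.385, -2.043, 0.003]
wrist_force: [0.4, 1.0, 1.3]
opening: 0.0854
gripper_force: 0.0
```

Call:
drive_tool:
  commands:
    - [[0,0,0,0,0,0,1],[0,0,0,0,0,0,1],[0,0,0,0,0,0,1]]

```text
t: 2.85
tool_pos: [0.4756, -0.3672, 0.1601]
orientation: [-2.382, -2.046, -0.001]
wrist_force: [-0.1, 0.7, -0.5]
opening: 0.0855
gripper_force: 0.0
```

```bash
python3 - <<'E'
from h import *
p,R=now(); print(p,R.as_matrix().round(3).tolist(), ctrl.state()["joint_positions"].round(2))
plan([(np.array((.475,-.369,.037)),rot(81.3))])
# where fingertips appear in top view, enlarged
im=imaging.capture("top")[195:255,305:385]; cv2.imwrite("pics/t1.png",cv2.resize(im[:,:,::-1],None,fx=7,fy=7,interpolation=cv2.INTER_CUBIC))
E
```

```text
[ 0.47558917 -0.36715027  0.16008147] [[0.151, 0.989, -0.0], [0.989, -0.151, 0.002], [0.002, -0.001, -1.0]] [-0.02  0.5   0.82  1.75 -0.41  1.07  0.79]
[-0.008, -0.001, 0.492, -0.001, -0.003, 0.001] -> [ 0.475 -0.369  0.037]
```

Call:
drive_tool:
  commands:
    - [[-0.008,0,0.12,0,0,0,1],[-0.008,0,0.25,0,0,0,1],[-0.008,0,0.37,0,0,0,1],[-0.008,0,0.45,0,0,0,1],[-0.008,0,0.492,0,0,0,1]]

```text
t: 3.32
tool_pos: [0.4751, -0.3667, 0.0353]
orientation: [-2.377, -2.048, -0.001]
wrist_force: [0.2, -0.5, -0.7]
opening: 0.0856
gripper_force: 0.0
```

Call:
drive_tool:
  commands:
    - [[0,0,0,0,0,0,1],[0,0,0,0,0,0,0.5],[0,0,0,0,0,0,0.35],[0,0,0,0,0,0,0.3],[0,0,0,0,0,0,0.25]]

```text
t: 3.73
tool_pos: [0.4758, -0.371, 0.039]
orientation: [2.382, 2.045, 0.002]
wrist_force: [1.3, 0.0, 0.2]
opening: 0.0389
gripper_force: 0.0
```

Call:
drive_tool:
  commands:
    - [[0,0,0,0,0,0,0.2],[0,0,0,0,0,0,0.15],[0,0,0,0,0,0,0],[0,0,0,0,0,0,0],[0,0,0,0,0,0,0]]

```text
t: 4.15
tool_pos: [0.4748, -0.3706, 0.038]
orientation: [-2.384, -2.046, -0.001]
wrist_force: [-1.5, 2.0, 5.0]
opening: 0.0128
gripper_force: 60.2
```

Call:
drive_tool:
  commands:
    - [[0,0,0,0,0,0,0],[0,0,0,0,0,0,0],[0,0,0,0,0,0,0],[0,0,0,0,0,0,0]]

```text
t: 4.48
tool_pos: [0.4748, -0.3705, 0.038]
orientation: [-2.384, -2.046, -0.001]
wrist_force: [-1.5, 1.0, 5.4]
opening: 0.0126
gripper_force: 60.2
```

```bash
cat >> h.py <<'E'
JAR=np.array([.4957,-.0365])
LIP=np.array([.0915,0,.0195])
def pour(tilt,zlip,back,yaw=81.3):
    S=rot(yaw,tilt); d=np.array([np.cos(np.radians(yaw)),np.sin(np.radians(yaw))])
    return np.r_[JAR-back*d,zlip]-S.apply(LIP),S
E
python3 - <<'E'
from h import *
p,R=now(); 
plan([(p+[0,0,.162],R),pour(0,.1805,.02),pour(14,.150,.02),pour(22,.130,.02),pour(30,.128,.02),pour(38,.128,.02),pour(50,.128,.02)],mv=.1)
E
```

```text
[0.0, 0.0, -0.324, 0.0, 0.0, 0.0] -> [ 0.475 -0.371  0.119]
[0.0, 0.0, -0.324, 0.0, 0.0, 0.0] -> [ 0.475 -0.371  0.2  ]
[0.296, -0.04, 0.0, 0.0, -0.0, -0.0] -> [ 0.476 -0.296  0.2  ]
[0.296, -0.04, -0.0, 0.0, -0.0, -0.0] -> [ 0.478 -0.221  0.2  ]
[0.296, -0.04, -0.0, 0.0, -0.0, -0.0] -> [ 0.479 -0.147  0.2  ]
[0.03, 0.0, 0.036, 0.0, -0.489, 0.0] -> [ 0.48  -0.139  0.191]
[0.034, 0.0, 0.027, 0.0, -0.279, -0.0] -> [ 0.481 -0.133  0.182]
[0.017, 0.0, -0.043, -0.0, -0.279, -0.0] -> [ 0.482 -0.125  0.191]
[0.014, -0.0, -0.05, 0.0, -0.279, 0.0] -> [ 0.484 -0.116  0.2  ]
[0.024, 0.0, -0.074, 0.0, -0.419, 0.0] -> [ 0.486 -0.1    0.211]
```

Lift and carry level.

Call:
drive_tool:
  commands:
    - [[0,0,-0.05,0,0,0,0],[0,0,-0.12,0,0,0,0],[0,0,-0.19,0,0,0,0],[0,0,-0.26,0,0,0,0],[0,0,-0.324,0,0,0,0]]

```text
t: 4.9
tool_pos: [0.4748, -0.3702, 0.1195]
orientation: [-2.384, -2.046, 0.0]
wrist_force: [1.0, 0.9, -2.6]
opening: 0.0128
gripper_force: 59.2
```

Call:
drive_tool:
  commands:
    - [[0,0,-0.07,0,0,0,0],[0,0,-0.14,0,0,0,0],[0,0,-0.21,0,0,0,0],[0,0,-0.28,0,0,0,0],[0,0,-0.324,0,0,0,0]]

```text
t: 5.32
tool_pos: [0.4752, -0.3708, 0.2013]
orientation: [2.382, 2.045, 0.001]
wrist_force: [0.7, -0.0, -3.2]
opening: 0.0127
gripper_force: 59.2
```

Call:
drive_tool:
  commands:
    - [[0.03,-0.004,0,0,0,0,0],[0.08,-0.011,0,0,0,0,0],[0.15,-0.02,0,0,0,0,0],[0.22,-0.03,0,0,0,0,0],[0.296,-0.04,0,0,0,0,0]]

```text
t: 5.73
tool_pos: [0.4753, -0.2941, 0.1982]
orientation: [-2.382, -2.044, 0.001]
wrist_force: [-0.3, 0.5, -2.1]
opening: 0.0129
gripper_force: 59.2
```

Call:
drive_tool:
  commands:
    - [[0.07,-0.009,0,0,0,0,0],[0.14,-0.018,0,0,0,0,0],[0.2,-0.027,0,0,0,0,0],[0.25,-0.034,0,0,0,0,0],[0.296,-0.04,0,0,0,0,0]]

```text
t: 6.15
tool_pos: [0.4767, -0.2188, 0.1982]
orientation: [-2.38, -2.046, 0.001]
wrist_force: [-0.2, -0.1, -1.8]
opening: 0.0129
gripper_force: 59.2
```

Call:
drive_tool:
  commands:
    - [[0.07,-0.009,0,0,0,0,0],[0.14,-0.018,0,0,0,0,0],[0.2,-0.027,0,0,0,0,0],[0.25,-0.034,0,0,0,0,0],[0.296,-0.04,0,0,0,0,0]]

```text
t: 6.57
tool_pos: [0.4777, -0.1443, 0.1983]
orientation: [-2.381, -2.046, 0.001]
wrist_force: [0.5, 0.3, -2.8]
opening: 0.0132
gripper_force: 59.2
```

Call:
drive_tool:
  commands:
    - [[0,0,0,0,0,0,0],[0,0,0,0,0,0,0],[0,0,0,0,0,0,0],[0,0,0,0,0,0,0]]

```text
t: 6.9
tool_pos: [0.4784, -0.1474, 0.1993]
orientation: [2.385, 2.045, -0.001]
wrist_force: [-0.4, 0.6, -2.1]
opening: 0.0131
gripper_force: 59.2
```

```bash
python3 - <<'E'
from h import *
a=imaging.capture("scene")[150:330,180:340,::-1]; b=imaging.capture("top")[150:270,200:350,::-1]
a=cv2.resize(a,None,fx=3,fy=3,interpolation=2);b=cv2.resize(b,(300,240),interpolation=2)
o=np.zeros((540,780,3),np.uint8);o[:,:480]=a;o[:240,480:]=b;cv2.imwrite("pics/carry.png",o)
p,R=now();print(p,R.as_matrix().round(3).tolist(),ctrl.state()["joint_positions"].round(2))
print((p+R.apply(LIP)),proj("top",p+R.apply(LIP)),proj("scene",p+R.apply(LIP)))
E
```

```text
[ 0.47859467 -0.14735909  0.19947905] [[0.153, 0.988, -0.0], [0.988, -0.153, -0.0], [-0.0, 0.0, -1.0]] [-0.55  0.23  0.88  1.94 -0.2   1.06  0.27]
[ 0.4925854  -0.05694234  0.17994519] [[255.74859083 217.76037706]] [[246.04954323 182.61247181]]
```

View pics/carry.png

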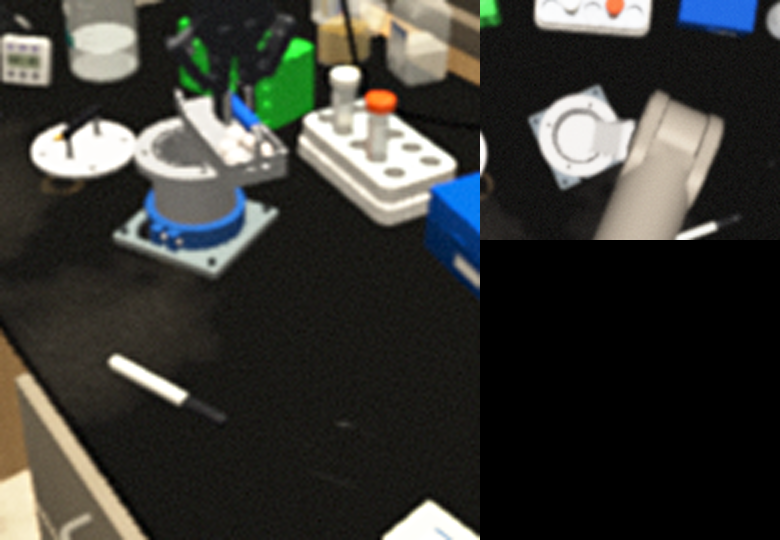

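The tray is level in the hand with its balls at the back, and the lip is over the mouth at about crop (598,137). I'll check the lip edge with an intensity profile.

```bash
python3 - <<'E'
from h import *
im=imaging.capture("top").mean(2)
for v in (212,215,218,221,224): print(v,im[v,244:272].round().astype(int))
E
```

```text
212 [244 243 244 244 244 245 244 244 244 244 244 244 241 231 217 215 213 217
 211 212 208 206 203 205 204 204 205 218]
215 [244 243 244 244 244 244 244 244 244 244 244 243 237 227 219 212 213 213
 216 213 212 213 215 215 216 216 221 231]
218 [243 245 245 243 245 244 244 244 244 244 243 241 232 220 213 213 215 213
 215 211 214 212 216 212 213 216 226 238]
221 [243 244 244 244 244 244 244 244 244 244 243 240 226 217 214 214 216 214
 214 214 214 212 216 217 213 221 233 241]
224 [244 244 244 243 245 243 243 244 244 243 236 228 217 210 211 211 213 212
 214 215 215 215 215 212 218 225 238 243]
```

The edge is at 256.2 px against a predicted 255.7, so the lip is within 2 mm. Tip slowly.

Call:
drive_tool:
  commands:
    - [[0.006,0,0.007,0,-0.1,0,0],[0.012,0,0.014,0,-0.2,0,0],[0.018,0,0.022,0,-0.3,0,0],[0.024,0,0.03,0,-0.4,0,0],[0.03,0,0.036,0,-0.489,0,0]]

```text
t: 7.47
tool_pos: [0.4801, -0.1391, 0.1906]
orientation: [2.253, 1.933, -0.278]
wrist_force: [0.1, -0.2, -2.9]
opening: 0.0131
gripper_force: 59.2
```

Call:
drive_tool:
  commands:
    - [[0,0,0,0,0,0,0],[0,0,0,0,0,0,0],[0,0,0,0,0,0,0],[0,0,0,0,0,0,0],[0,0,0,0,0,0,0]]

```text
t: 7.88
tool_pos: [0.4798, -0.1401, 0.1908]
orientation: [2.255, 1.932, -0.276]
wrist_force: [-1.2, -0.7, -3.0]
opening: 0.013
gripper_force: 59.2
```

Call:
drive_tool:
  commands:
    - [[0.007,0,0.005,0,-0.056,0,0],[0.014,0,0.01,0,-0.11,0,0],[0.02,0,0.016,0,-0.17,0,0],[0.027,0,0.022,0,-0.22,0,0],[0.034,0,0.027,0,-0.279,0,0]]

```text
t: 8.3
tool_pos: [0.4809, -0.133, 0.182]
orientation: [2.172, 1.862, -0.422]
wrist_force: [0.9, -0.7, -3.4]
opening: 0.0129
gripper_force: 59.2
```

Call:
drive_tool:
  commands:
    - [[0,0,0,0,0,0,0],[0,0,0,0,0,0,0],[0,0,0,0,0,0,0],[0,0,0,0,0,0,0],[0,0,0,0,0,0,0]]

```text
t: 8.72
tool_pos: [0.4809, -0.1331, 0.1822]
orientation: [2.172, 1.863, -0.421]
wrist_force: [0.8, -0.3, -1.9]
opening: 0.0131
gripper_force: 59.2
```

Call:
drive_tool:
  commands:
    - [[0.003,0,-0.009,0,-0.056,0,0],[0.007,0,-0.017,0,-0.11,0,0],[0.01,0,-0.026,0,-0.17,0,0],[0.014,0,-0.034,0,-0.22,0,0],[0.017,0,-0.043,0,-0.279,0,0]]

```text
t: 9.13
tool_pos: [0.4824, -0.1244, 0.1905]
orientation: [2.083, 1.788, -0.559]
wrist_force: [0.1, 0.3, -1.9]
opening: 0.0132
gripper_force: 59.3
```

Call:
drive_tool:
  commands:
    - [[0,0,0,0,0,0,0],[0,0,0,0,0,0,0],[0,0,0,0,0,0,0],[0,0,0,0,0,0,0],[0,0,0,0,0,0,0]]

```text
t: 9.55
tool_pos: [0.482, -0.1251, 0.1905]
orientation: [2.085, 1.788, -0.558]
wrist_force: [-0.4, 0.4, -1.3]
opening: 0.0129
gripper_force: 59.4
```

Call:
drive_tool:
  commands:
    - [[0.003,0,-0.01,0,-0.056,0,0],[0.006,0,-0.02,0,-0.11,0,0],[0.009,0,-0.03,0,-0.17,0,0],[0.011,0,-0.04,0,-0.22,0,0],[0.014,0,-0.05,0,-0.279,0,0]]

```text
t: 9.97
tool_pos: [0.4838, -0.1148, 0.1995]
orientation: [1.99, 1.71, -0.688]
wrist_force: [0.7, 0.6, -1.2]
opening: 0.0131
gripper_force: 59.4
```

Call:
drive_tool:
  commands:
    - [[0,0,0,0,0,0,0],[0,0,0,0,0,0,0],[0,0,0,0,0,0,0],[0,0,0,0,0,0,0],[0,0,0,0,0,0,0]]

```text
t: 10.38
tool_pos: [0.4834, -0.116, 0.1995]
orientation: [1.994, 1.71, -0.686]
wrist_force: [0.9, 1.1, -1.6]
opening: 0.0127
gripper_force: 59.4
```

Call:
drive_tool:
  commands:
    - [[0.005,0,-0.015,0,-0.08,0,0],[0.01,0,-0.03,0,-0.17,0,0],[0.014,0,-0.045,0,-0.25,0,0],[0.019,0,-0.06,0,-0.34,0,0],[0.024,0,-0.074,0,-0.419,0,0]]

```text
t: 10.8
tool_pos: [0.4862, -0.0993, 0.2104]
orientation: [1.848, 1.586, -0.862]
wrist_force: [-0.1, 0.0, -0.9]
opening: 0.0127
gripper_force: 59.4
```

Call:
drive_tool:
  commands:
    - [[0,0,0,0,0,0,0],[0,0,0,0,0,0,0],[0,0,0,0,0,0,0],[0,0,0,0,0,0,0],[0,0,0,0,0,0,0]]

```text
t: 11.22
tool_pos: [0.4857, -0.1003, 0.2106]
orientation: [1.851, 1.586, -0.861]
wrist_force: [0.4, 0.1, 0.3]
opening: 0.0127
gripper_force: 59.4
```

```bash
python3 - <<'E'
from h import *
a=imaging.capture("scene")[150:250,190:320,::-1]
cv2.imwrite("pics/pour.png",cv2.resize(a,None,fx=6,fy=6,interpolation=2))
p,R=now();print(p,np.degrees(np.arccos(-R.as_matrix()[2,2])),p+R.apply(LIP),ctrl.state()["joint_positions"].round(2))
E
```

```text
[ 0.48575816 -0.10015644  0.21050599] 49.91700868413811 [ 0.49251718 -0.05668185  0.12794222] [-1.12  0.6   1.02  1.95  0.36  1.16 -0.47]
```

View pics/pour.png

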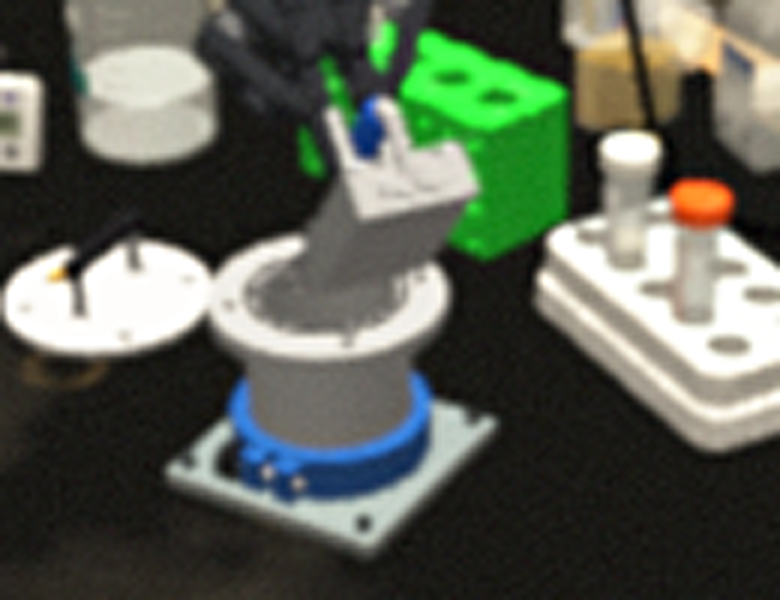

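The tray is tipped 50° over the mouth, looks empty from behind (the wrist load dropped about 1 N), and I see no stray balls. Return the tray to its place.

```bash
python3 - <<'E'
from h import *
p,R=now()
plan([(p+[0,-.005,.06],R),(np.array((.480,-.17,.26)),rot(81.3)),(np.array((.4748,-.3705,.10)),rot(81.3)),(np.array((.4748,-.3705,.039)),rot(81.3))])
E
```

```text
[-0.196, 0.003, -0.139, 0.0, 0.0, 0.0] -> [ 0.486 -0.105  0.271]
[-0.068, 0.008, 0.113, -0.0, 0.871, -0.002] -> [ 0.483 -0.138  0.265]
[-0.109, 0.008, 0.074, -0.0, 0.871, -0.002] -> [ 0.48 -0.17  0.26]
[-0.398, 0.05, 0.32, 0.0, -0.0, 0.0] -> [ 0.477 -0.27   0.18 ]
[-0.398, 0.05, 0.32, 0.0, -0.0, 0.0] -> [ 0.475 -0.37   0.1  ]
[-0.0, 0.0, 0.244, -0.0, -0.0, -0.0] -> [ 0.475 -0.37   0.039]
```

Call:
drive_tool:
  commands:
    - [[-0.06,0,-0.045,0,0,0,0],[-0.12,0.001,-0.085,0,0,0,0],[-0.17,0.002,-0.12,0,0,0,0],[-0.196,0.003,-0.139,0,0,0,0]]

```text
t: 11.6
tool_pos: [0.4863, -0.1053, 0.2717]
orientation: [1.851, 1.585, -0.859]
wrist_force: [1.0, -0.5, -1.4]
opening: 0.0126
gripper_force: 59.4
```

Call:
drive_tool:
  commands:
    - [[-0.012,0.002,0.02,0,0.17,0,0],[-0.025,0.003,0.045,0,0.35,0,0],[-0.04,0.005,0.068,0,0.52,0,0],[-0.054,0.006,0.09,0,0.7,0,0],[-0.068,0.008,0.113,0,0.871,-0.002,0]]

```text
t: 12.02
tool_pos: [0.4828, -0.1374, 0.2652]
orientation: [2.141, 1.84, -0.469]
wrist_force: [0.9, 0.1, -1.2]
opening: 0.0125
gripper_force: 59.4
```

Call:
drive_tool:
  commands:
    - [[-0.02,0.002,0.015,0,0.17,0,0],[-0.04,0.003,0.03,0,0.35,0,0],[-0.065,0.005,0.045,0,0.52,0,0],[-0.09,0.006,0.06,0,0.7,0,0],[-0.109,0.008,0.074,0,0.871,-0.002,0]]

```text
t: 12.43
tool_pos: [0.4796, -0.1704, 0.2604]
orientation: [-2.381, -2.047, -0.005]
wrist_force: [-0.9, -0.3, -2.6]
opening: 0.0132
gripper_force: 59.3
```

Call:
drive_tool:
  commands:
    - [[-0.06,0.008,0.05,0,0,0,0],[-0.14,0.018,0.11,0,0,0,0],[-0.23,0.03,0.18,0,0,0,0],[-0.32,0.04,0.25,0,0,0,0],[-0.398,0.05,0.32,0,0,0,0]]

```text
t: 12.85
tool_pos: [0.4764, -0.2715, 0.1788]
orientation: [-2.383, -2.047, 0.004]
wrist_force: [-0.8, 0.6, -1.7]
opening: 0.0131
gripper_force: 59.4
```

Call:
drive_tool:
  commands:
    - [[-0.09,0.011,0.07,0,0,0,0],[-0.18,0.022,0.14,0,0,0,0],[-0.27,0.034,0.21,0,0,0,0],[-0.34,0.043,0.28,0,0,0,0],[-0.398,0.05,0.32,0,0,0,0]]

```text
t: 13.27
tool_pos: [0.4728, -0.3712, 0.0977]
orientation: [-2.381, -2.045, 0.006]
wrist_force: [-0.5, 1.1, -0.3]
opening: 0.0127
gripper_force: 59.3
```

Call:
drive_tool:
  commands:
    - [[0,0,0.06,0,0,0,0],[0,0,0.12,0,0,0,0],[0,0,0.17,0,0,0,0],[0,0,0.2,0,0,0,0],[0,0,0.22,0,0,0,0]]

```text
t: 13.68
tool_pos: [0.4743, -0.3695, 0.0438]
orientation: [-2.38, -2.048, 0.003]
wrist_force: [-0.3, 0.6, -0.4]
opening: 0.0128
gripper_force: 59.4
```

Call:
drive_tool:
  commands:
    - [[0,0,0,0,0,0,0],[0,0,0,0,0,0,0]]

```text
t: 13.85
tool_pos: [0.4751, -0.3702, 0.0453]
orientation: [2.381, 2.049, -0.003]
wrist_force: [0.2, -0.2, -1.0]
opening: 0.0128
gripper_force: 59.4
```

Call:
drive_tool:
  commands:
    - [[0,0,0.01,0,0,0,0],[0,0,0.018,0,0,0,0],[0,0,0.024,0,0,0,0],[0,0,0.028,0,0,0,0],[0,0,0.028,0,0,0,0]]

```text
t: 14.27
tool_pos: [0.4749, -0.3701, 0.0381]
orientation: [2.382, 2.048, -0.002]
wrist_force: [-0.3, -0.3, -0.7]
opening: 0.013
gripper_force: 59.4
```

Call:
drive_tool:
  commands:
    - [[0,0,0,0,0,0,0],[0,0,0,0,0,0,0.2],[0,0,0,0,0,0,0.25],[0,0,0,0,0,0,0.4],[0,0,0,0,0,0,1]]

```text
t: 14.68
tool_pos: [0.475, -0.3703, 0.0382]
orientation: [2.381, 2.048, -0.002]
wrist_force: [0.3, -0.3, -0.4]
opening: 0.0444
gripper_force: 0.0
```

Call:
drive_tool:
  commands:
    - [[0,0,0,0,0,0,1],[0,0,0,0,0,0,1],[0,0,0,0,0,0,1],[0,0,0,0,0,0,1],[0,0,0,0,0,0,1]]

```text
t: 15.1
tool_pos: [0.4749, -0.3702, 0.038]
orientation: [2.382, 2.048, -0.003]
wrist_force: [-0.5, -0.1, -0.0]
opening: 0.0855
gripper_force: 0.0
```

```bash
python3 - <<'E'
from h import *
p,R=now()
S=rot(30.7)
plan([(p+[0,0,.18],R),(np.array((.47,-.12,.30)),rot(60)),(np.array((.466,.192,.25)),S),(np.array((.466,.192,.12)),S),(np.array((.466,.192,.027)),S)])
E
```

```text
[-0.001, -0.001, -0.72, -0.0, 0.0, -0.0] -> [ 0.475 -0.37   0.218]
[0.493, -0.085, -0.165, -0.001, 0.002, 0.373] -> [ 0.472 -0.245  0.259]
[0.469, -0.175, -0.164, -0.001, 0.002, 0.373] -> [ 0.47 -0.12  0.3 ]
[0.536, -0.319, 0.1, 0.0, 0.0, 0.511] -> [0.468 0.036 0.275]
[0.438, -0.444, 0.1, 0.0, 0.0, 0.511] -> [0.466 0.192 0.25 ]
[-0.0, 0.0, 0.52, -0.0, -0.0, -0.0] -> [0.466 0.192 0.12 ]
[0.0, 0.0, 0.372, -0.0, 0.0, -0.0] -> [0.466 0.192 0.027]
```

Call:
drive_tool:
  commands:
    - [[0,0,-0.08,0,0,0,1],[0,0,-0.2,0,0,0,1],[0,0,-0.36,0,0,0,1],[0,0,-0.55,0,0,0,1],[0,0,-0.72,0,0,0,1]]

```text
t: 15.52
tool_pos: [0.4744, -0.3697, 0.2129]
orientation: [-2.382, -2.048, 0.003]
wrist_force: [0.9, -0.2, 0.3]
opening: 0.0853
gripper_force: 0.0
```

Call:
drive_tool:
  commands:
    - [[0.493,-0.085,-0.165,0,0,0.373,1],[0.493,-0.085,-0.165,0,0,0.373,1],[0.493,-0.085,-0.165,0,0,0.373,1],[0.493,-0.085,-0.165,0,0,0.373,1],[0.493,-0.085,-0.165,0,0,0.373,1]]

```text
t: 15.93
tool_pos: [0.4743, -0.2408, 0.253]
orientation: [-2.555, -1.828, -0.002]
wrist_force: [0.7, -0.7, 0.7]
opening: 0.0859
gripper_force: 0.0
```

Call:
drive_tool:
  commands:
    - [[0.469,-0.175,-0.164,0,0,0.373,1],[0.469,-0.175,-0.164,0,0,0.373,1],[0.469,-0.175,-0.164,0,0,0.373,1],[0.469,-0.175,-0.164,0,0,0.373,1],[0.469,-0.175,-0.164,0,0,0.373,1]]

```text
t: 16.35
tool_pos: [0.4712, -0.1159, 0.294]
orientation: [-2.714, -1.581, -0.002]
wrist_force: [0.8, 0.5, -0.3]
opening: 0.0854
gripper_force: 0.0
```

Call:
drive_tool:
  commands:
    - [[0.536,-0.319,0.1,0,0,0.511,1],[0.536,-0.319,0.1,0,0,0.511,1],[0.536,-0.319,0.1,0,0,0.511,1],[0.536,-0.319,0.1,0,0,0.511,1],[0.536,-0.319,0.1,0,0,0.511,1]]

```text
t: 16.77
tool_pos: [0.4672, 0.041, 0.2668]
orientation: [-2.894, -1.22, 0.004]
wrist_force: [0.3, 0.9, 0.8]
opening: 0.0852
gripper_force: 0.0
```

Call:
drive_tool:
  commands:
    - [[0.438,-0.444,0.1,0,0,0.511,1],[0.438,-0.444,0.1,0,0,0.511,1],[0.438,-0.444,0.1,0,0,0.511,1],[0.438,-0.444,0.1,0,0,0.511,1],[0.438,-0.444,0.1,0,0,0.511,1]]

```text
t: 17.18
tool_pos: [0.4652, 0.198, 0.241]
orientation: [3.023, 0.845, -0.004]
wrist_force: [0.7, 1.1, 0.2]
opening: 0.0854
gripper_force: 0.0
```

Call:
drive_tool:
  commands:
    - [[0,0,0,0,0,0,1],[0,0,0,0,0,0,1],[0,0,0,0,0,0,1]]

```text
t: 17.43
tool_pos: [0.4667, 0.189, 0.243]
orientation: [3.03, 0.825, -0.002]
wrist_force: [0.1, 0.1, 0.3]
opening: 0.0853
gripper_force: 0.0
```

```bash
python3 - <<'E'
from h import *
a=imaging.capture("scene")[150:330,180:340,::-1]; b=imaging.capture("top")[170:260,150:390,::-1]
a=cv2.resize(a,(320,360),interpolation=2);b=cv2.resize(b,(480,180),interpolation=2)
o=np.zeros((360,800,3),np.uint8);o[:,:320]=a;o[:180,320:]=b;
c=cv2.resize(imaging.capture("top")[190:240,224:284,::-1],(210,175),interpolation=2);o[182:357,330:540]=c
cv2.imwrite("pics/after.png",o)
p,R=now();print(p,ctrl.state()["joint_positions"].round(2))
plan([(np.array((.466,.192,.12)),rot(30.7)),(np.array((.466,.192,.027)),rot(30.7))])
E
```

```text
[0.46621464 0.19032969 0.24317668] [-1.37  0.22  1.04  1.88 -0.2   1.16 -1.29]
[0.003, -0.006, 0.493, 0.0, 0.002, -0.004] -> [0.466 0.192 0.12 ]
[-0.0, 0.0, 0.372, -0.0, -0.0, 0.0] -> [0.466 0.192 0.027]
```

View pics/after.png

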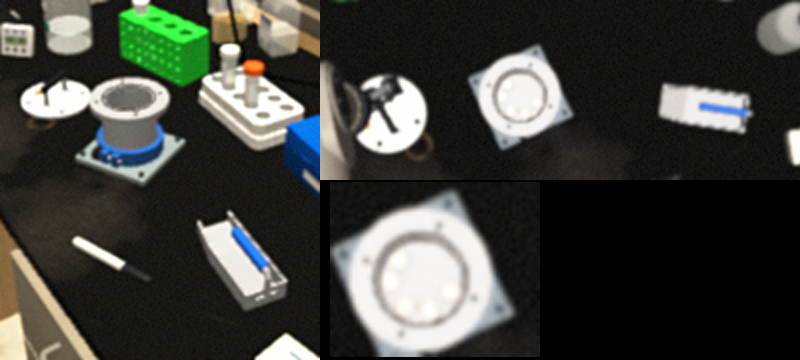

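The tray is upright and empty, and I count about four white balls in the bore. I'll check for the fifth with stretched contrast.

```bash
python3 - <<'E'
from h import *
a=np.mean([imaging.capture("top")[200:232,233:265].astype(float) for _ in range(6)],0).mean(2)
b=np.mean([imaging.capture("scene")[188:212,226:266].astype(float) for _ in range(4)],0).mean(2)
f=lambda a,lo,hi:cv2.resize(np.clip((a-lo)/(hi-lo)*255,0,255).astype(np.uint8),None,fx=11,fy=11,interpolation=2)
A=f(a,215,252);B=f(b,60,220);o=np.zeros((352,352+440),np.uint8);o[:,:352]=A;o[:264,352:]=B
cv2.imwrite("pics/balls.png",o)
E
```

```text
(no output)
```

View pics/balls.png

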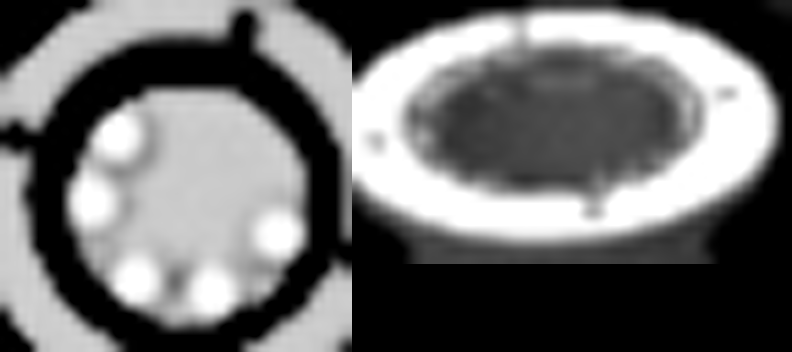

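All five balls are on the jar floor, at (118,135), (93,203), (137,280), (212,292) and (278,235). Descend on the cover handle.

Call:
drive_tool:
  commands:
    - [[0.003,-0.006,0.12,0,0,-0.004,1],[0.003,-0.006,0.25,0,0,-0.004,1],[0.003,-0.006,0.37,0,0,-0.004,1],[0.003,-0.006,0.45,0,0,-0.004,1],[0.003,-0.006,0.493,0,0,-0.004,1]]

```text
t: 18.5
tool_pos: [0.4637, 0.193, 0.1171]
orientation: [3.026, 0.835, -0.009]
wrist_force: [-1.1, 0.8, 0.0]
opening: 0.0855
gripper_force: 0.0
```

Call:
drive_tool:
  commands:
    - [[0,0,0.1,0,0,0,1],[0,0,0.2,0,0,0,1],[0,0,0.28,0,0,0,1],[0,0,0.34,0,0,0,1],[0,0,0.372,0,0,0,1]]

```text
t: 18.92
tool_pos: [0.4649, 0.1935, 0.0254]
orientation: [3.027, 0.836, -0.004]
wrist_force: [-0.2, 0.4, 0.1]
opening: 0.0853
gripper_force: 0.0
```

Call:
drive_tool:
  commands:
    - [[0,0,0,0,0,0,1],[0,0,0,0,0,0,1],[0,0,0,0,0,0,1]]

```text
t: 19.17
tool_pos: [0.4665, 0.1939, 0.0278]
orientation: [3.028, 0.836, 0.002]
wrist_force: [-0.5, -0.3, -0.1]
opening: 0.0851
gripper_force: 0.0
```

```bash
python3 - <<'E'
from h import *
p,R=now();print(p,R.as_matrix().round(4).tolist())
plan([(np.array((.466,.192,.027)),rot(30.7))])
E
```

```text
[0.46646576 0.19389222 0.02778928] [[0.8584, 0.513, 0.0011], [0.513, -0.8584, -0.0001], [0.0009, 0.0007, -1.0]]
[-0.005, 0.006, 0.003, 0.001, -0.002, 0.006] -> [0.466 0.192 0.027]
```

Call:
drive_tool:
  commands:
    - [[-0.005,0.006,0,0,0,0.004,1],[-0.005,0.006,0,0,0,0.004,0.5],[-0.005,0.006,0,0,0,0.004,0.3],[-0.005,0.006,0,0,0,0.004,0.25],[-0.005,0.006,0,0,0,0.004,0.2]]

```text
t: 19.58
tool_pos: [0.4652, 0.1917, 0.0269]
orientation: [3.028, 0.833, -0.001]
wrist_force: [0.3, 0.1, 0.3]
opening: 0.0392
gripper_force: 0.0
```

Call:
drive_tool:
  commands:
    - [[0,0,0,0,0,0,0.18],[0,0,0,0,0,0,0.16],[0,0,0,0,0,0,0.1],[0,0,0,0,0,0,0],[0,0,0,0,0,0,0]]

```text
t: 20.0
tool_pos: [0.4649, 0.1918, 0.0268]
orientation: [3.029, 0.833, -0.002]
wrist_force: [-1.6, 1.4, 5.5]
opening: 0.0127
gripper_force: 58.9
```

Call:
drive_tool:
  commands:
    - [[0,0,0,0,0,0,0],[0,0,0,0,0,0,0],[0,0,0,0,0,0,0]]

```text
t: 20.25
tool_pos: [0.465, 0.1918, 0.0268]
orientation: [3.029, 0.833, -0.002]
wrist_force: [-1.7, 0.6, 4.8]
opening: 0.013
gripper_force: 59.0
```

```bash
python3 - <<'E'
from h import *
p,R=now();print(p,R.as_matrix().round(4).tolist(),ctrl.state()["wrist_force"])
# tool-frame pose of the cover centre (z=0) assuming unchanged (.466,.1926)
yaw=np.degrees(np.arctan2(R.as_matrix()[1,0],R.as_matrix()[0,0]));print("yaw",yaw)
C0=np.array([.466,.1926,0]); off=R.inv().apply(C0-p); off[1]=0; print("cover origin in tool",off)
S=rot(25.87); tgt=lambda h: np.r_[JAR,.112+h]-S.apply(off)
plan([(p+[0,0,.19],R),(tgt(.08),S),(tgt(.035),S)],mv=.12)
E
```

```text
[0.46495147 0.19183833 0.02684928] [[0.8594, 0.5113, -0.0014], [0.5113, -0.8594, -0.0007], [-0.0015, -0.0001, -1.0]] [-1.6748551   0.62392283  4.81544958]
yaw 30.75324810018649
cover origin in tool [0.00133163 0.         0.02684729]
[-0.001, -0.0, -0.38, 0.0, 0.0, 0.0] -> [0.465 0.192 0.122]
[-0.001, -0.0, -0.38, 0.0, 0.0, 0.0] -> [0.465 0.192 0.217]
[-0.183, 0.424, -0.004, -0.0, 0.002, 0.085] -> [0.48  0.077 0.218]
[-0.165, 0.431, -0.004, -0.0, 0.002, 0.085] -> [ 0.495 -0.037  0.219]
[0.0, -0.0, 0.18, 0.0, 0.0, -0.0] -> [ 0.495 -0.037  0.174]
```

Call:
drive_tool:
  commands:
    - [[0,0,-0.06,0,0,0,0],[0,0,-0.14,0,0,0,0],[0,0,-0.22,0,0,0,0],[0,0,-0.3,0,0,0,0],[0,0,-0.38,0,0,0,0]]

```text
t: 20.67
tool_pos: [0.4645, 0.191, 0.1217]
orientation: [3.027, 0.832, -0.004]
wrist_force: [1.2, -0.3, -3.0]
opening: 0.013
gripper_force: 59.2
```

Call:
drive_tool:
  commands:
    - [[0,0,-0.08,0,0,0,0],[0,0,-0.16,0,0,0,0],[0,0,-0.24,0,0,0,0],[0,0,-0.32,0,0,0,0],[0,0,-0.38,0,0,0,0]]

```text
t: 21.08
tool_pos: [0.4653, 0.1914, 0.2173]
orientation: [3.028, 0.832, -0.001]
wrist_force: [0.9, 0.5, -2.9]
opening: 0.0132
gripper_force: 59.3
```

Call:
drive_tool:
  commands:
    - [[-0.03,0.06,-0.004,0,0,0.015,0],[-0.06,0.14,-0.004,0,0,0.03,0],[-0.1,0.23,-0.004,0,0,0.05,0],[-0.14,0.33,-0.004,0,0,0.07,0],[-0.183,0.424,-0.004,0,0.002,0.085,0]]

```text
t: 21.5
tool_pos: [0.4793, 0.075, 0.2166]
orientation: [3.045, 0.767, -0.003]
wrist_force: [0.3, -0.9, -2.8]
opening: 0.0129
gripper_force: 59.2
```

Call:
drive_tool:
  commands:
    - [[-0.038,0.1,-0.004,0,0,0.02,0],[-0.076,0.2,-0.004,0,0,0.04,0],[-0.11,0.29,-0.004,0,0,0.06,0],[-0.14,0.37,-0.004,0,0,0.07,0],[-0.165,0.431,-0.004,0,0.002,0.085,0]]

```text
t: 21.92
tool_pos: [0.4937, -0.0404, 0.2178]
orientation: [3.061, 0.698, -0.001]
wrist_force: [0.6, -0.2, -3.7]
opening: 0.0124
gripper_force: 59.2
```

Call:
drive_tool:
  commands:
    - [[0,0,0,0,0,0,0],[0,0,0,0,0,0,0],[0,0,0,0,0,0,0],[0,0,0,0,0,0,0],[0,0,0,0,0,0,0]]

```text
t: 22.33
tool_pos: [0.4947, -0.036, 0.2185]
orientation: [3.061, 0.706, 0.0]
wrist_force: [-0.6, 0.4, -2.8]
opening: 0.0128
gripper_force: 59.2
```

```bash
python3 - <<'E'
from h import *
OFF=np.array([.0013,0,.0268]); p,R=now(); print(p,R.as_matrix().round(4).tolist())
c=p+R.apply(OFF); M=R.as_matrix(); print("cover",c, np.degrees(np.arctan2(M[1,0],M[0,0])))
S=rot(25.87); plan([(np.r_[JAR,.112+.030]-S.apply(OFF),S),(np.r_[JAR,.112+.012]-S.apply(OFF),S)])
a=np.arange(0,360,10); ring=np.c_[.065*np.cos(np.radians(a)),.065*np.sin(np.radians(a)),0*a+.008]
for n in("top","scene"): print(n,proj(n,c+[0,0,.008]), proj(n,np.r_[JAR,.112]))
E
```

```text
[ 0.494718   -0.03603304  0.21850366] [[0.8989, 0.4382, 0.0002], [0.4382, -0.8989, -0.0001], [0.0001, 0.0002, -1.0]]
cover [ 0.49589131 -0.03546627  0.19170381] 25.99113879816949
[-0.003, 0.003, 0.199, 0.0, -0.0, 0.004] -> [ 0.495 -0.037  0.169]
[-0.0, 0.0, 0.072, -0.0, -0.0, -0.0] -> [ 0.495 -0.037  0.151]
top [[248.67977659 216.47010455]] [[249.3191497  217.34549196]]
scene [[243.23841455 174.11128284]] [[244.2946998  198.24595522]]
```

Call:
drive_tool:
  commands:
    - [[-0.001,0.001,0.04,0,0,0.001,0],[-0.002,0.002,0.09,0,0,0.002,0],[-0.003,0.003,0.14,0,0,0.004,0],[-0.003,0.003,0.18,0,0,0.004,0],[-0.003,0.003,0.199,0,0,0.004,0]]

```text
t: 22.75
tool_pos: [0.493, -0.038, 0.1667]
orientation: [3.062, 0.7, -0.005]
wrist_force: [-0.6, -0.6, -3.7]
opening: 0.0127
gripper_force: 59.2
```

Call:
drive_tool:
  commands:
    - [[0,0,0,0,0,0,0],[0,0,0,0,0,0,0],[0,0,0,0,0,0,0],[0,0,0,0,0,0,0],[0,0,0,0,0,0,0]]

```text
t: 23.17
tool_pos: [0.495, -0.0381, 0.1696]
orientation: [3.062, 0.7, 0.003]
wrist_force: [0.0, -0.8, -3.0]
opening: 0.0127
gripper_force: 59.2
```

```bash
python3 - <<'E'
from h import *
OFF=np.array([.0013,0,.0268]); p,R=now(); M=R.as_matrix(); c=p+R.apply(OFF)
print("cover",c,np.degrees(np.arctan2(M[1,0],M[0,0])),np.degrees(np.arccos(-M[2,2])))
im={n:np.mean([imaging.capture(n).astype(float) for _ in range(6)],0) for n in("top","scene")}
np.savez("hov.npz",**im)
f=lambda a,s:cv2.resize(np.clip(a,0,255).astype(np.uint8)[:,:,::-1],None,fx=s,fy=s,interpolation=2)
A=f(im["top"][193:242,224:274],8);B=f(im["scene"][165:220,219:269],8); print(A.shape,B.shape)
o=np.zeros((440,800,3),np.uint8);o[:392,:400]=A;o[:440,400:]=B;cv2.imwrite("pics/hov.png",o)
h=c+holes(.008)@Ro.from_euler("z",np.arctan2(M[1,0],M[0,0])).as_matrix().T
print("top holes pred crop",((proj("top",h)-[224,193]+.5)*8).round(0).tolist());print("scene holes pred crop",((proj("scene",h)-[219,165]+.5)*8+[400,0]).round(0).tolist())
E
```

```text
cover [ 0.49626221 -0.03757918  0.14282982] 25.765377698532202 0.1077539192489212
(392, 400, 3) (440, 400, 3)
top holes pred crop [[81.0, 150.0], [163.0, 322.0], [336.0, 240.0], [253.0, 67.0]]
scene holes pred crop [[580.0, 127.0], [475.0, 204.0], [633.0, 252.0], [734.0, 171.0]]
```

View pics/hov.png

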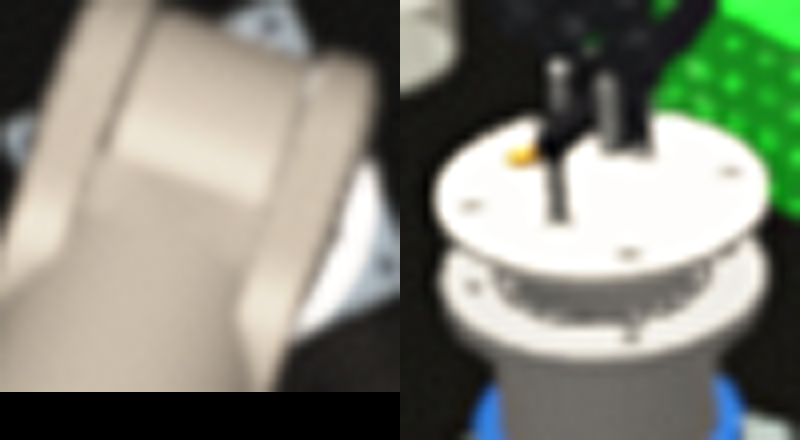

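The top view of the cover is hidden by the arm. The scene view shows the cover level over the flange, with holes at (472,206), (629,254) and (731,172), and threads at (475,287) and (630,333). I'll fit both in that camera to get the relative offset.

```bash
python3 - <<'E'
from h import *
from scipy.ndimage import gaussian_filter
d=np.load("hov.npz"); g=d["scene"].mean(2)
def dark(u,v,r=3):   # centroid of darkness round raw pixel
    u0,v0=int(round(u)),int(round(v)); w=g[v0-r:v0+r+1,u0-r:u0+r+1]; k=np.clip(np.percentile(w,70)-w-4,0,None)
    Y,X=np.mgrid[v0-r:v0+r+1,u0-r:u0+r+1]; return np.array([(X*k).sum(),(Y*k).sum()])/k.sum()
raw=lambda u,v: ((u-400)/8-.5+219, v/8-.5+165)
S=lambda y:Ro.from_euler("z",y,degrees=True).as_matrix()
jp=proj("scene",np.r_[JAR,0]+holes(.112)@S(25.87).T)
p,R=now();M=R.as_matrix();c=p+R.apply([.0013,0,.0268]);yaw=np.degrees(np.arctan2(M[1,0],M[0,0]));cp=proj("scene",c+holes(.008)@S(yaw).T)
for nm,P,obs in(("thread",jp,[(475,287),(630,333)]),("hole",cp,[(472,206),(629,254),(731,172)])):
    for o in obs:
        e=np.array(raw(*o)); q=P[np.argmin(np.linalg.norm(P-e,axis=1))]; print(nm,"pred",q.round(2),"eye",e.round(2)-q,"dark",(dark(*e)-q).round(2))
# before-hover image: all four threads, with raw_scene0
g=cv2.imread("raw_scene0.png").astype(float).mean(2)
for q,e in zip(jp,[None]*4): print("thread0img",(dark(*q,r=2)-q).round(2))
for u,v in [(495,93),(661,145),(554,232),(379,182)]: 
    e=np.array([185+(u+.5)/8.8-.5,180+(v+.5)/8.8-.5]); q=jp[np.argmin(np.linalg.norm(jp-e,axis=1))]; print("eye scenec",(e-q).round(2))
# pixel sensitivity at the cover
for a in np.eye(3)*.001: print("px/mm",(proj("scene",c+a)-proj("scene",c)).round(3))
E
```

```text
thread pred [228.23 200.4 ] eye [-0.35271934 -0.02135341] dark [ 0.9  -0.96]
thread pred [247.69 206.6 ] eye [-0.44026943 -0.47529023] dark [-0.79 -1.88]
hole pred [227.74 190.19] eye [-0.24241839  0.05788689] dark [-0.46  0.33]
hole pred [247.51 196.2 ] eye [-0.38507182  0.04551785] dark [0.02 1.97]
hole pred [260.15 186.06] eye [-0.26910191 -0.05530816] dark [ 1.63 -1.87]
thread0img [-0.07  1.29]
thread0img [ 0.5  -0.62]
thread0img [0.06 0.32]
thread0img [-0.44 -0.15]
eye scenec [-0.34 -0.38]
eye scenec [-0.41 -0.09]
eye scenec [-0.18 -0.67]
eye scenec [-0.61 -0.16]
px/mm [[ 0.267 -0.086]]
px/mm [[-0.159 -0.127]]
px/mm [[-0.011 -0.271]]
```

```bash
cat > rim.py <<'E'
from h import *
from scipy.ndimage import map_coordinates
def rimfit(g,c,z,r=.065,n=72,w=3):
    """fit centre x,y of the top rim circle at height z; edge = half level along the image normal, far and side arcs only"""
    a=np.linspace(0,2*np.pi,n,endpoint=False)
    C=lambda x,y:np.c_[x+r*np.cos(a),y+r*np.sin(a),0*a+z]
    P=proj("scene",C(*c)); m=P.mean(0); T=np.roll(P,-1,0)-np.roll(P,1,0); N=np.c_[T[:,1],-T[:,0]]; N/=np.linalg.norm(N,axis=1)[:,None]
    N*=np.sign(((P-m)*N).sum(1))[:,None]; s=np.arange(-w,w+.01,.1); E=[];K=[]
    for i in range(n):
        if P[i,1]>m[1]+1: continue
        v=map_coordinates(g,[P[i,1]+s*N[i,1],P[i,0]+s*N[i,0]],order=1); hi,lo=np.median(v[:12]),np.median(v[-12:])
        if hi-lo<90 or lo>80: continue
        h=(hi+lo)/2; k=np.where((v[:-1]>=h)&(v[1:]<h))[0]
        if len(k): E.append(P[i]+s[k[0]]*N[i]+.05*N[i]);K.append(i)
    E=np.array(E);K=np.array(K); 
    def f(q): return (((proj("scene",C(*q[:2]))[K])-E)*N[K]).sum(1)
    R=least_squares(f,c,loss="soft_l1",f_scale=.2); return R.x,len(K),np.abs(R.fun).mean(), np.sqrt(np.diag(np.linalg.inv(R.jac.T@R.jac)))*.2
E
python3 - <<'E'
from rim import *
g0=cv2.imread("raw_scene0.png").astype(float).mean(2); g1=np.load("hov.npz")["scene"].mean(2)
p,R=now(); c=p+R.apply([.0013,0,.0268])
print("now cover",c)
for nm,g,cc,z in(("bench cover",g0,(.466,.1926),.008),("flange",g0,JAR,.112),("flange hov",g1,JAR,.112),("hover cover",g1,c[:2],c[2]+.008)):
    x,k,e,sd=rimfit(g,np.array(cc),z); print(nm,(x-cc).round(4),k,e.round(2),sd.round(4))
cp=proj("scene",np.array([.466,.1926,0])+holes(.008)@Ro.from_euler("z",30.7,degrees=True).as_matrix().T)
for u,v in[(81,187),(228,229),(319,146)]:
    e=np.array([185+(u+.5)/8.8-.5,180+(v+.5)/8.8-.5]); print("bench hole",(e-cp[np.argmin(np.linalg.norm(cp-e,axis=1))]).round(2))
E
```

```text
now cover [ 0.49580297 -0.03756292  0.14233441]
bench cover [0.0007 0.0065] 29 0.35 [0.0004 0.0005]
flange [0.001  0.0028] 34 0.09 [0.0003 0.0003]
flange hov [0.0013 0.0035] 12 0.2 [0.0007 0.0011]
hover cover [0.0026 0.0055] 25 0.23 [0.0004 0.0005]
bench hole [-0.4  -0.04]
bench hole [-0.35  0.26]
bench hole [-0.66  0.09]
```

The hole residuals on the bench and at hover agree to within about 0.7 mm, so the cover sits in the hand as computed. I'll average the noisy pose readings, then descend slowly.

```bash
cat > fin.py <<'E'
from h import *
OFF=np.array([.0016,0,.0268]); P=[];Q=[]
for _ in range(20): imaging.capture("scene"); a,b=now(); P.append(a);Q.append(b)
p=np.mean(P,0);R=Ro.concatenate(Q).mean();M=R.as_matrix();c=p+R.apply(OFF)
print("std",np.std(P,0).round(4),"cover-jar mm",((c-np.r_[JAR,.112])*1e3).round(2),"yaw err",np.degrees(np.arctan2(M[1,0],M[0,0]))-25.87,"tilt",np.degrees(np.arccos(-M[2,2])),ctrl.state()["t"])
S=rot(25.87); plan([(np.r_[JAR,.112+.011]-S.apply(OFF),S)],p,R)
E
python3 fin.py
```

```text
std [0. 0. 0.] cover-jar mm [ 0.34 -0.95 30.31] yaw err -0.10917617293926796 tilt 0.04693470827381026 24.7667
[0.0, -0.004, 0.077, 0.001, -0.001, -0.004] -> [ 0.494 -0.037  0.15 ]
```

Call:
drive_tool:
  commands:
    - [[0,-0.001,0.008,0,0,-0.004,0],[0,-0.002,0.016,0,0,-0.004,0],[0,-0.003,0.024,0,0,-0.004,0],[0,-0.004,0.032,0,0,-0.004,0],[0,-0.004,0.04,0,0,-0.004,0]]

```text
t: 25.18
tool_pos: [0.494, -0.0371, 0.1588]
orientation: [3.061, 0.703, 0.001]
wrist_force: [-0.3, -0.2, -2.4]
opening: 0.0129
gripper_force: 59.3
```

Call:
drive_tool:
  commands:
    - [[0,0,0.007,0,0,0,0],[0,0,0.014,0,0,0,0],[0,0,0.02,0,0,0,0],[0,0,0.026,0,0,0,0],[0,0,0.03,0,0,0,0]]

```text
t: 25.6
tool_pos: [0.4941, -0.0372, 0.1515]
orientation: [3.061, 0.703, 0.001]
wrist_force: [-0.2, -0.6, -2.5]
opening: 0.0128
gripper_force: 59.3
```

Call:
drive_tool:
  commands:
    - [[0,0,0.002,0,0,0,0],[0,0,0.004,0,0,0,0],[0,0,0.004,0,0,0,0],[0,0,0.004,0,0,0,0],[0,0,0.004,0,0,0,0]]

```text
t: 26.02
tool_pos: [0.4942, -0.0372, 0.1507]
orientation: [3.061, 0.703, 0.001]
wrist_force: [-0.9, -0.1, -2.3]
opening: 0.0129
gripper_force: 59.3
```

Call:
drive_tool:
  commands:
    - [[0,0,0,0,0,0,0],[0,0,0,0,0,0,0],[0,0,0,0,0,0,0],[0,0,0,0,0,0,0]]

```text
t: 26.35
tool_pos: [0.4942, -0.0372, 0.1506]
orientation: [3.061, 0.703, 0.001]
wrist_force: [0.6, -0.8, -2.6]
opening: 0.0127
gripper_force: 59.3
```

```bash
python3 fin.py; python3 - <<'E'
from h import *
im=np.mean([imaging.capture("scene").astype(float) for _ in range(4)],0)[165:225,214:274,::-1]
cv2.imwrite("pics/final.png",cv2.resize(im.astype(np.uint8),None,fx=9.5,fy=9.5,interpolation=2)); print(ctrl.state()["wrist_force"],ctrl.state()["gripper_force"])
E
```

```text
std [0. 0. 0.] cover-jar mm [-0.08 -0.05 11.82] yaw err 0.005194239693732783 tilt 0.04720595183268518 27.35
[0.0, 0.0, 0.003, 0.001, -0.001, 0.0] -> [ 0.494 -0.037  0.15 ]
[ 0.63279917 -0.40730825 -3.04850172] 59.25643444061279
```

View pics/final.png

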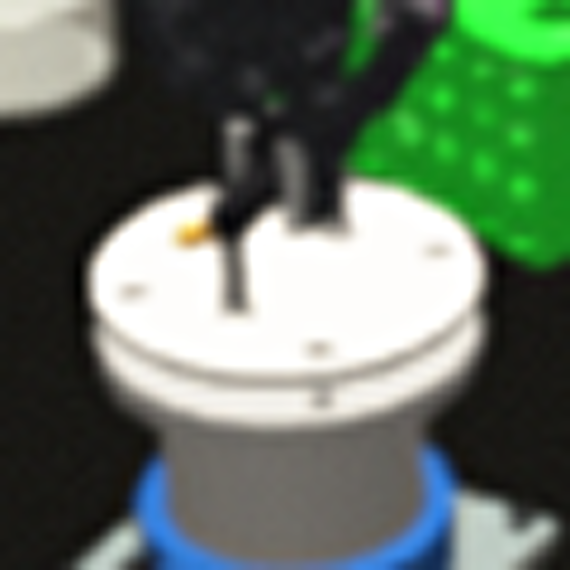

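The cover is level over the flange. The front hole at (319,349) lies above its thread at (322,399): the 50 px rise fits a gap of about 11.5 mm, and sideways it matches within half a millimetre. Handing in.

```bash
python3 -c "
from plant import job
print(job.finish_job())"
```

```text
the job is handed in; nothing more can be done
None
```

The job is handed in, but `finish_job()` gave no verdict: the camera showed all five balls in the jar and the empty tray upright on the bench, and by my measurements the gripper holds the cover level and lined up about 11.5 mm above the flange.

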